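Index the tube rotator by fingertip and load the specimen vial

TASK

The hand-turned tube rotator has one empty cup, the yellow one, now turned down into its trough, all but out of sight: with closed fingertips laid lightly on the black rubber tyre (keep the push under 15 N, do not pinch it, and do not push on the cups or the blue-capped vials) roll the drum round until the yellow cup stands straight up at the top and lift off. Then take the orange-capped vial from the teal rack and seat it gently and fully home in the yellow cup, leaving that cup upright at the top. Leave everything else where it is.

Things in the scene. Friction and masses are not known exactly. Their poses are not given: they have to be found in the camera images.
- stand: White trough of the tube rotator, fixed to the bench, 150 (x) x 240 (y) x 104 mm high, its two axle blocks on the x ends up to 138 mm. Origin: centre of its underside, on the bench. The drum's axle runs along its x axis, 118 mm above the bench; its y axis is the direction in which the top of the drum moves (towards -y for growing drum joint values).
- drum (a joint): Angle of the drum (rad), unlimited: 0 or any multiple of 2 pi = yellow cup straight up at the top; positive turns about the stand's +x axis, so the top of the drum moves to the stand's -y. The bearing drags with 0.05 N m, so the drum stays where it is left. At the start the yellow cup is somewhere in the lower half.
- tyre_axle (a point): Fixed point on the axle at mid-width of the black rubber tyre, 118 mm above the bench, 28 mm from the stand's middle on its -x (robot) side. Tyre 36 mm wide, radius 70 mm, fixed on the drum 5 mm off-centre in an unmeasured direction: its top lies anywhere from 65 to 75 mm above the axle, varying as the drum turns. Foam core: it gives 1 mm per 2.5 N pressed.
- cups: Ring of six radial cups turning with the drum, 28 mm from the stand's middle on the +x side. Origin: on the axle, midway along it; z points out through the yellow cup (up when that is at the top). The other five cups, every 60 degrees, are grey with blue-capped vials fixed in them, cap tops 100 mm from the axle.
- cup_mouth (a point): Centre of the mouth of the yellow, empty cup, 61 mm from the axle. Bore 25 mm across, flaring to 34 mm at the mouth; outside 31 to 40 mm; 23 mm deep down to a black sprung pad that forms its floor, 38 mm from the axle (gives 1 mm per 2 N, at most 3.5 mm). It turns with the drum.
- vial: Orange-capped glass specimen vial, 62 mm tall, 40 g or so: body 22 mm across with a tapered foot, the cap 25 mm across over the top 18 mm. Origin: centre of its underside, z up its axis. It stands loosely in one of the three holes of the rack, its underside 8 mm above the bench, and may be taken by the cap.
- rack: Teal vial rack, fixed, 170 (x) x 60 (y) x 26 mm high, three holes in a row along its x at -52, 0 and 52 mm, each 25 mm across and 18 mm deep. Origin: centre of its underside.
- white1: White-capped vial in the rack, same size; leave it.
- white2: White-capped vial in the rack, same size; leave it.
- stain: Amber stain bottle, 60 mm across, 115 mm tall; leave it. Origin under its centre.
- beaker: Glass beaker, 72 mm across, 85 mm tall; leave it. Origin under its centre.
- cassettes: Stack of green tissue cassettes, 40 x 60 x 36 mm; leave it. Origin under its centre.
- slidebox: Open blue slide box, 100 x 160 x 35 mm; leave it. Origin under its centre.

How it is judged (in metres and radians):
On the way, in this order (a step that is already met when the one before it is completed fails the run):
1. the yellow cup stands at the top (within 0.12 rad), the drum still and untouched, the vial still away from the drum (angle between cups's own z axis and vertical below 0.12 rad and velocity of joint drum between -0.05 and 0.05 rad/s and contact force between the fingers and stand below 0.05 N and horizontal distance between vial and cup_mouth above 0.05 m), for 0.2 s.
2. the vial is fully home in the yellow cup (z of vial in the frame of cups between 0.033 and 0.0425 m and x of vial in the frame of cups between 0.024 and 0.032 m and y of vial in the frame of cups between -0.004 and 0.004 m), for 0.2 s.
At the end, for the whole second after the job is handed in: The yellow cup is within 0.12 rad of straight up and still, and the orange-capped vial, let go and at rest, stands fully down in it: underside within 4.5 mm of the cup's floor and 4 mm of its axis (all of step 2 and angle between cups's own z axis and vertical below 0.12 rad and angle between vial's own z axis and vertical below 0.3 rad and linear speed of vial below 0.02 m/s and velocity of joint drum between -0.05 and 0.05 rad/s and contact force between the fingers and vial below 0.05 N); the robot touches nothing.
It fails at once if the fingers press the rotator (tyre, drum or trough) with more than 15 N (contact force between the fingers and stand above 15 N).
It fails at once if the gripper or arm pushes on the cups or the blue-capped vials (more than 2 N) (contact force between any of the fingers, the arm and cups above 2 N).
It fails at once if the vial is forced into the cup or against the rotator with more than 25 N (contact force between vial and stand above 25 N).
It fails at once if another vial, the bottle, beaker, cassettes or slide box is moved by more than 30 mm (distance of any of white1, white2, stain, beaker, cassettes, slidebox from where it was at the start of the episode above 0.03 m).
It also fails if it takes over 64 s, if anything falls off the work surface, if the arm or the gripper's body presses on something with over 40 N, if the wrist force passes 120 N, or if a joint passes its speed limit or range.

ROBOT

A 6-joint arm with a two-finger parallel gripper is mounted at the origin on the work surface. World frame = base frame: x ahead of the robot, y to its left, z up, the work surface at z = 0. Lengths are in mm, angles in rad, forces in N, time in s.
With the tool pointing down it reaches from about 275 to 825 mm from the base axis. Payload 4.9 kg.
Tool frame: the origin (TCP) lies midway between the tips of the shut fingers; the grasp point (between the pads) lies 19 mm behind it (env.hold_point_z is the distance from the TCP to the grasp point, in mm); z points along the fingers, y is the line along which they close (so a half turn about z gives the same grasp; the last joint's range is limited). The gripper opens to 85 mm and grips with 20 to 120 N. Pads are 22 mm wide; open, the fingers measure 114 mm over their backs; the gripper's body (76 mm by 85 mm) begins 54 mm behind the grasp point. The pads swing forward as they close: fully open they stand 13 mm farther back than shut.
Start: joints at [-1.422, 0.326, -0.193, 1.052, 0, 1.437], TCP at [153.487, -528.167, 231.281] pointing down, gripper open.
Joint ranges: [-2.65, 2.65], [-0.97, 1.79], [-1.3, 1.35], [-1.93, 2.1], [-1.47, 1.37], [-3.14, 3.14]. Speed limits (rad/s): [2.57, 2.57, 3.14, 3.14, 3.14, 3.14].

INTERFACE

Orientations are given as a unit quaternion [w, x, y, z].
In Python, from rig import env gives the robot as it stands.
- The arm moves only by the tool move_arm, never from a script. Its argument "steps" is a list of rows, each a list of 5 numbers: the closure, from 0 (fully open) to 1 (shut), then the shift along the tool's x, y, z in m, then the turn about the tool's z in rad. A call has 1 to 12 rows; each row shifts and turns the commanded pose from where the row before left it, along the tool's axes as they then stand; what a row does not reach is not made up. A row lasts 1/10 s, in which the tool goes at most 50 mm and 8.59 degrees, less where a joint would pass 70% of its speed; a pose out of reach is approached as far as the arm can. A call is refused whole if a number of a shift passes 0.05 or a number of a turn 0.15, either way. A call with a gripper value outside its range is refused whole. The fingers move at their own pace and stop on an object; "squeeze" is the grip in N (left out, the last holds). Time passes only in rows, so rows that do not move let the fingers close. It gives the time, the measured TCP pose, the force, the opening and the grip force at its end, in the units of the state.
- env.get_obs(): the state, without advancing time (a new reading comes with each control period).
- env.read_camera(name): name is "scene" or "top" or "wrist"; returns a dict with "pixels" (420x560x3 uint8, blue, green, red), "fx", "fy", "cx", "cy" (pixels), "rvec" (rotation vector, rad) and "tvec" (3), from world to camera coordinates, as OpenCV has them. Camera axes: x right, y down, z forward; pixel columns grow to the right and rows downward; lengths in mm; the calibration is good to about 2 mm. The wrist camera is an equidistant fisheye: a pixel r from the principal point sees the ray r / f radians off the axis. A picture is of the moment at which its call begins. There is no depth.
- env.hand_in(): hands the job in; it is judged then, once.
Trained networks look in a picture, given as the dict that the camera call returned (one of the last four; its "shot" number tells which), for a name from the list of things; names that differ only in an ending like _2 or _b are one class to them, and where a whole thing is asked for, a point or a joint stands for the part that bears it (a point fixed in the world has none). Each returns a list of dicts, best first, with "conf" (0 to 1); they miss things now and then, are a little off and sometimes report something else, mostly with a low value. They report only what shows in the picture. A call takes as long as a camera call.
- env.cut_out(picture, name): "region" (420x560 bool, what is visible of it) and "centre" ([row, column] in pixels, amid what is visible of it).
- env.landmark_of(picture, name): "centre" ([row, column] in pixels: a listed point, or the origin of a listed thing).
The state is a dict: "t": time; "qpos": joint angles; "joint_vel": joint speeds; "joint_efforts": joint torques, N m; "eef_pos": TCP position; "eef_rot": TCP orientation; "ft_force": force on the tool from outside, world axes, zero at the start; "torque": the same for the moment, N m; "gripper_width": finger opening in mm; "finger_force": force on a finger pad.
Only numpy, scipy, OpenCV 4.12 (cv2) and the standard library are available. Lean on these libraries where they do the work, as an engineer would, in place of code of your own. Each camera call takes 0.05 s, during which the arm holds its last target. There are 200 camera calls.

## Working session

There is one attempt and no reset: what is moved stays moved. The work goes in short steps, Python scripts to look and compute and a tool call to move; the robot and the scene stay as the last step left them, time stands still between calls to the robot, and variables do not carry over. Pictures are saved under pics/ and viewed, at most 10 in all, crops included, and the job is handed in when it is done.

Besides the shell and the picture viewer there is one more tool, called by a JSON object that holds its "api" and its "payload", one argument or row to a line. move_arm: Moves the arm, as the interface text tells. Its arguments: {"type":"object","properties":{"steps":{"type":"array"},"squeeze":{"type":"number"}},"required":["steps"]}

```bash
mkdir -p pics; cat > h.py <<'E'
import numpy as np, cv2
from rig import env
def ray(p,rc):
    R,_=cv2.Rodrigues(np.array(p["rvec"],float)); t=np.array(p["tvec"],float).ravel()
    x=(rc[1]-p["cx"])/p["fx"]; y=(rc[0]-p["cy"])/p["fy"]
    return -R.T@t, R.T@np.array([x,y,1.])
def at_z(p,rc,z):
    c,d=ray(p,rc); return c+d*(z-c[2])/d[2]
def proj(p,X):
    return cv2.projectPoints(np.array(X,float).reshape(-1,3),np.array(p["rvec"],float),np.array(p["tvec"],float),np.array([[p["fx"],0,p["cx"]],[0,p["fy"],p["cy"]],[0,0,1.]]),None)[0].reshape(-1,2)
def tri(obs):
    A=np.zeros((3,3));b=np.zeros(3)
    for p,rc in obs:
        c,d=ray(p,rc); d/=np.linalg.norm(d); M=np.eye(3)-np.outer(d,d); A+=M;b+=M@c
    return np.linalg.solve(A,b)
E
python3 - <<'E'
from h import *
P={n:env.read_camera(n) for n in("top","scene")}
for n in P: cv2.imwrite(f"pics/{n}0.png",P[n]["pixels"])
for o in "stand tyre_axle cups cup_mouth vial rack white1 stain beaker cassettes slidebox".split():
    obs=[]
    for n in P:
        l=env.landmark_of(P[n],o)[:2]; print(o,n,[(np.round(a["centre"],1).tolist(),round(a["conf"],2)) for a in l])
        if l: obs.append((P[n],l[0]["centre"]))
    if len(obs)==2: print("   tri",tri(obs).round(1))
print(env.get_obs())
for n in P: print(n,ray(P[n],(210,280)))
E
```

```text
stand top [([227.9, 230.0], 0.72)]
stand scene [([220.2, 329.1], 0.59), ([231.0, 409.8], 0.26)]
   tri [548.8 185.7  -2. ]
tyre_axle top [([236.7, 224.6], 0.59)]
tyre_axle scene [([187.7, 335.4], 0.92)]
   tri [514.1 193.3 107. ]
cups top [([225.0, 228.9], 0.87)]
cups scene [([195.4, 328.4], 0.6), ([229.4, 117.9], 0.5)]
   tri [548.5 175.8 111. ]
cup_mouth top [([215.8, 218.5], 0.66)]
cup_mouth scene [([213.9, 340.4], 0.95)]
   tri [581.4 212.4  70.5]
vial top [([212.9, 365.7], 0.64)]
vial scene [([210.1, 187.0], 0.41)]
   tri [ 579.5 -240.3   52. ]
rack top [([233.4, 363.0], 0.55)]
rack scene [([207.8, 188.4], 0.63)]
   tri [ 520.1 -247.6  -10.2]
white1 top [([232.2, 367.1], 0.63), ([246.1, 365.9], 0.58)]
white1 scene [([193.2, 194.9], 0.48)]
   tri [ 517.9 -233.4   58.9]
stain top [([169.5, 364.6], 0.66)]
stain scene [([263.3, 176.4], 0.61), ([226.0, 411.2], 0.6)]
   tri [ 728.8 -253.1   -3.4]
beaker top [([168.8, 308.0], 0.87), ([226.5, 225.9], 0.45)]
beaker scene [([267.8, 233.1], 0.87)]
   tri [ 7.368e+02 -7.910e+01  5.000e-01]
cassettes top [([201.8, 421.2], 0.64)]
cassettes sc
[... 380 characters left out ...]
03,  2.45921099e-03]), 'joint_efforts': array([-2.78205448e-05, -4.43336141e+01,  2.62756544e+01,  1.18087526e-03,
       -4.79692403e-05,  7.51166937e-06]), 'eef_pos': array([ 153.50145731, -528.13624636,  231.24458562]), 'eef_rot': array([-4.28993603e-05,  9.90017057e-01,  1.40947598e-01, -1.76914152e-06]), 'ft_force': array([-0.14559946, -0.26510555, -0.28784894]), 'torque': array([-0.09140655,  0.0450669 , -0.00343814]), 'finger_force': 0.0, 'gripper_width': 85.5777473006486}
top (array([ 425.34670737,   42.49600926, 1538.84594129]), array([ 0.11437389, -0.01261565, -0.99352139]))
scene (array([1446.53093223,   67.70838038, 1123.32761631]), array([-0.636283  , -0.02286243, -0.77114308]))
```

```bash
python3 - <<'E'
import cv2,numpy as np
a=cv2.imread("pics/top0.png");b=cv2.imread("pics/scene0.png")
t=cv2.resize(a[160:300,130:430],None,fx=2.66,fy=2.66,interpolation=cv2.INTER_CUBIC)
c=np.vstack([cv2.resize(a[165:285,175:275],(400,480),interpolation=3)]);d=cv2.resize(b[140:260,285:385],(400,480),interpolation=3)
cv2.imwrite("pics/crop0.png",np.hstack([c,d]))
cv2.imwrite("pics/t.png",t)
E
```

```text
(no output)
```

View pics/crop0.png

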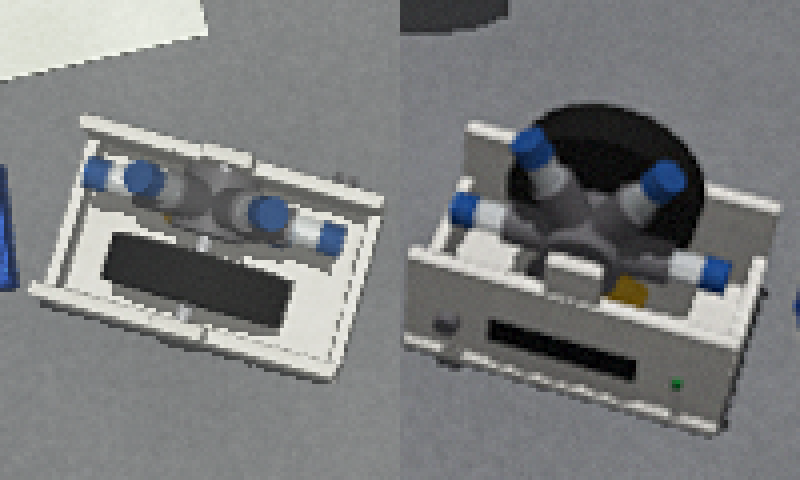

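View pics/t.png

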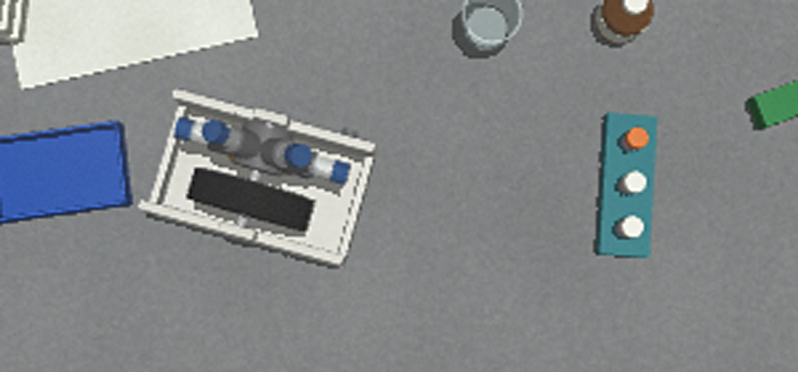

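The top picture shows the trough at crop corners (82,117), (383,198), (30,290), (333,380), and the yellow cup just visible low at the +y, far side. The orange vial is the farthest in the rack. Next I'll fit the stand pose and the drum angle.

```bash
cat >> h.py <<'E'
from scipy.optimize import least_squares
def S2W(s,X):
    c,n=np.cos(s[2]),np.sin(s[2]); X=np.atleast_2d(X)
    return np.c_[s[0]+c*X[:,0]-n*X[:,1], s[1]+n*X[:,0]+c*X[:,1], X[:,2]]
def W2S(s,X):
    c,n=np.cos(s[2]),np.sin(s[2]); d=np.array(X)-[s[0],s[1],0]; return np.array([c*d[0]+n*d[1],-n*d[0]+c*d[1],d[2]])
def blue(p,s):
    hsv=cv2.cvtColor(p["pixels"],cv2.COLOR_BGR2HSV); m=cv2.inRange(hsv,(100,110,60),(125,255,255))
    u=proj(p,[[s[0],s[1],118]])[0]; q=np.zeros_like(m); cv2.circle(q,(int(u[0]),int(u[1])),48,255,-1); m&=q
    n,_,st,ce=cv2.connectedComponentsWithStats(m)
    return [(ce[i],st[i,4]) for i in range(1,n) if st[i,4]>12]
def drum_fit(P,s,step=0.02,r=93):
    best=[]
    B=[(p,blue(p,s)) for p in P]
    def err(th):
        e=[]
        for p,bl in B:
            k=th+np.arange(1,6)*np.pi/3
            U=proj(p,S2W(s,np.c_[np.full(5,28),-r*np.sin(k),118+r*np.cos(k)]))
            for c,a in bl: e.append(min(np.linalg.norm(U-c,axis=1).min(),10))
        return e
    th=np.arange(-np.pi,np.pi,step); E=[np.mean(err(t)) for t in th]; 
    o=np.argsort(E); return [(round(th[i],3),round(E[i],2)) for i in o[:4]], B
E
python3 - <<'E'
from h import *
P={n:env.read_camera(n) for n in("top","scene")}
T=P["top"]
C=[(194.3,195.5),(214.5,270.75),(237.5,182.5),(260,258.3)]
X=np.array([at_z(T,c,104) for c in C]); print(X.round(1))
Y=[[75,120,104],[75,-120,104],[-75,120,104],[-75,-120,104]]
f=least_squares(lambda s:(S2W(s,Y)-X)[:,:2].ravel(),[548,185,-.26]); s=f.x; print(s,np.round(f.fun,1))
print(proj(P["scene"],S2W(s,Y)).round(1))
for n in P:
    r,B=drum_fit([P[n]],s); print(n,r,[(c.round(1),a) for c,a in B[0][1]])
print(drum_fit(list(P.values()),s)[0])
# orange
for n in P:
    hsv=cv2.cvtColor(P[n]["pixels"],cv2.COLOR_BGR2HSV); m=cv2.inRange(hsv,(5,170,150),(16,255,255)); q=cv2.connectedComponentsWithStats(m); i=1+np.argmax(q[2][1:,4]); print(n,q[3][i],q[2][i])
    c=q[3][i][::-1]
    print(at_z(P[n],c,68), at_z(P[n],c,63))
    if n=="top":
        m=cv2.inRange(hsv,(80,120,60),(98,255,255)); k=np.argwhere(m)
        W=np.array([at_z(T,x,26)[:2] for x in k],np.float32); rr=cv2.minAreaRect(W); print("rack",rr)
E
```

```text
[[645.5 279.7 104. ]
 [577.6  52.6 104. ]
 [515.4 319.3 104. ]
 [442.   93.3 104. ]]
[ 5.45113226e+02  1.86214305e+02 -2.99850292e-01] [ 6.7 -1.   3.7 -3.2 -6.5  3.8 -4.   0.4]
[[367.7 227.5]
 [284.7 203.6]
 [379.7 189.2]
 [301.5 168.2]]
top [(np.float64(-2.622), np.float64(1.02)), (np.float64(2.618), np.float64(1.03)), (np.float64(2.598), np.float64(1.04)), (np.float64(-2.642), np.float64(1.07))] [(array([198.5, 208. ]), np.int32(39)), (array([210.5, 209.2]), np.int32(67)), (array([241.6, 218. ]), np.int32(65)), (array([257.2, 224.4]), np.int32(38))]
scene [(np.float64(2.618), np.float64(1.01)), (np.float64(-2.622), np.float64(1.03)), (np.float64(-2.602), np.float64(1.09)), (np.float64(2.638), np.float64(1.12))] [(array([317.9, 176.6]), np.int32(76)), (array([350.5, 184.6]), np.int32(89)), (array([300.5, 191.6]), np.int32(45)), (array([363.5, 208. ]), np.int32(48))]
[(np.float64(-2.622), np.float64(1.02)), (np.float64(2.618), np.float64(1.02)), (np.float64(2.598), np.float64(1.11)), (np.float64(-2.602), np.float64(1.12))]
top [370.06666667 210.6       ] [368 208   5   8  15]
[ 585.23056009 -255.9934311    68.        ] [ 585.77406994 -257.00811738   63.        ]
rack ((531.1051635742188, -245.76495361328125), (61.16826629638672, 168.68638610839844), 83.30984497070312)
scene [180.07317073 206.90243902] [176 204   9   7  41]
[ 582.08782477 -253.00369798   68.        ] [ 577.99220985 -254.52318858   63.        ]
```

{"api": "move_arm", "payload": {
  "steps": [
    [1,0,0,-0.02,-0.149],
    [1,0,0,-0.02,-0.149],
    [1,0,0,-0.02,-0.149],
    [1,0,0,-0.02,-0.149],
    [1,0,0,-0.02,-0.149],
    [1,0,0,0,-0.149],
    [1,0,0,0,-0.149],
    [1,0,0,0,-0.149],
    [1,0,0,0,-0.149],
    [1,0,0,0,-0.149],
    [1,0,0,0,-0.149],
    [1,0,0,0,-0.149]
  ],
  "squeeze": 20
}}

```text
t: 2.5
eef_pos: [153.5, -528.2, 331.3]
eef_rot: [0.0, 0.508, 0.862, 0.0]
ft_force: [-0.9, -0.1, -0.1]
gripper_width: -0.0
finger_force: 0.0
```

{"api": "move_arm", "payload": {
  "steps": [
    [1,0,0,0,-0.149],
    [1,0,0,0,-0.149],
    [1,0,0,0,-0.149],
    [1,0,0,0,-0.149],
    [1,0,0,0,-0.149],
    [1,0,0,0,-0.034],
    [1,0,0,0,0]
  ]
}}

```text
t: 3.2
eef_pos: [153.5, -528.1, 331.3]
eef_rot: [0.0, 0.145, 0.989, 0.0]
ft_force: [0.9, 0.7, -0.2]
gripper_width: 0.3
finger_force: 0.0
```

{"api": "move_arm", "payload": {
  "steps": [
    [1,-0.008,0.048,0,0],
    [1,-0.008,0.048,0,0],
    [1,-0.008,0.048,0,0],
    [1,-0.008,0.048,0,0],
    [1,-0.008,0.048,0,0],
    [1,-0.008,0.048,0,0],
    [1,-0.008,0.048,0,0],
    [1,-0.008,0.048,0,0],
    [1,-0.008,0.048,0,0],
    [1,-0.008,0.048,0,0],
    [1,-0.008,0.048,0,0],
    [1,-0.008,0.048,0,0]
  ]
}}

```text
t: 4.4
eef_pos: [411.7, -2.1, 331.7]
eef_rot: [0.001, 0.146, 0.989, -0.0]
ft_force: [1.1, -1.8, -0.3]
gripper_width: -0.2
finger_force: 0.0
```

{"api": "move_arm", "payload": {
  "steps": [
    [1,-0.008,0.048,0,0],
    [1,-0.008,0.048,0,0],
    [1,-0.008,0.048,0,0],
    [1,-0.008,0.048,0,0],
    [1,0,0,0,0],
    [1,0,0,0,0]
  ]
}}

```text
t: 5.0
eef_pos: [496.9, 171.4, 330.7]
eef_rot: [-0.001, 0.145, 0.989, -0.0]
ft_force: [0.4, -0.1, 0.0]
gripper_width: -0.1
finger_force: 0.0
```

```bash
python3 - <<'E'
from h import *
o=env.get_obs(); print(o["eef_pos"],o["eef_rot"],o["ft_force"])
w=env.read_camera("wrist"); print({k:w[k] for k in w if k!="pixels"})
cv2.imwrite("pics/w1.png",w["pixels"])
for n in "stand tyre_axle cups cup_mouth".split(): print(n,env.landmark_of(w,n)[:2])
E
```

```text
[496.87133849 171.4186644  330.6647487 ] [-5.38757592e-04  1.44572870e-01  9.89493923e-01 -4.14052792e-04] [ 0.35041619 -0.05603799  0.03390629]
{'fx': 325.19226210127806, 'fy': 325.19226210127806, 'cx': 282.6454228686676, 'cy': 211.36109641838814, 'rvec': array([-2.34150441, -1.7450927 , -0.23072316]), 'tvec': array([-306.02425943, -472.93772817,  362.79411452]), 'shot': 5}
stand [{'centre': [199.7, 299.2], 'conf': 0.93}]
tyre_axle [{'centre': [195.9, 308.4], 'conf': 0.93}]
cups []
cup_mouth [{'centre': [229.7, 329.1], 'conf': 0.9}]
```

View pics/w1.png

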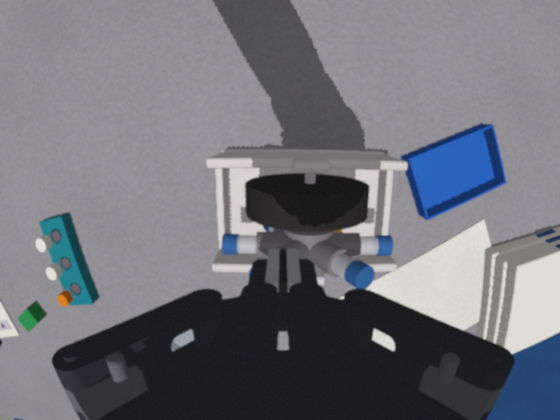

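The wrist view shows the tyre from (246,180) to (368,225), square to the image. The caps are at (238,244), (383,245) and (359,272), and the wall ends near (208,162), (406,165), (214,262) and (396,267). I'll fit everything jointly.

```bash
cat >> h.py <<'E'
_pp=proj
def proj(p,X):
    if abs(p["fx"]-325.19)>.1: return _pp(p,X)
    R,_=cv2.Rodrigues(np.array(p["rvec"],float)); c=np.array(X,float).reshape(-1,3)@R.T+np.array(p["tvec"],float).ravel()
    a=np.arctan2(np.hypot(c[:,0],c[:,1]),c[:,2]); h=np.maximum(np.hypot(c[:,0],c[:,1]),1e-9)
    return np.c_[p["cx"]+p["fx"]*a*c[:,0]/h,p["cy"]+p["fy"]*a*c[:,1]/h]
def caps(s,th,r=93):
    k=th+np.arange(1,6)*np.pi/3
    return S2W(s,np.c_[np.full(5,28),-r*np.sin(k),118+r*np.cos(k)])
E
python3 - <<'E'
from h import *
w=env.read_camera("wrist");P={n:env.read_camera(n) for n in("top","scene")}
hsv=cv2.cvtColor(w["pixels"],cv2.COLOR_BGR2HSV); m=cv2.inRange(hsv,(100,110,60),(125,255,255)); m[:,400:]=0;m[:,:200]=0;m[300:]=0
q=cv2.connectedComponentsWithStats(m); wc=[(q[3][i],q[2][i,4]) for i in range(1,q[0]) if q[2][i,4]>60]; print(wc)
wc=[c for c,a in wc]
L=[]
for n,z,X in(("stand",0,[0,0,0]),("tyre_axle",118,[-28,0,118])):
    for p in [w,*P.values()]:
        l=env.landmark_of(p,n)
        if l and l[0]["conf"]>.5: L.append((p,X,np.array(l[0]["centre"])[::-1]))
WC=[((208,158),[-75,-120,104]),((406,162),[-75,120,104]),((214,272),[75,-120,104]),((396,272),[75,120,104])]
s0=np.array([545,186,-.29,-2.62])
B={n:[c for c,a in blue(P[n],s0)] for n in P}
def res(v,show=False):
    s,th=v[:3],v[3]; e=[]
    for p,cc in [(w,wc),(P["top"],B["top"]),(P["scene"],B["scene"])]:
        U=proj(p,caps(s,th)); 
        for c in cc:
            d=U-c; e+=list(d[np.argmin((d**2).sum(1))]*1.0)
    for p,X,c in L: e+=list((proj(p,S2W(s,X))[0]-c)*.4)
    for c,X in WC: e+=list((proj(w,S2W(s,X))[0]-c)*.5)
    return np.array(e)
f=least_squares(res,s0,loss="soft_l1"); print(f.x); print(res(f.x).round(1).reshape(-1,2).tolist())
v=f.x
im=cv2.resize(w["pixels"][130:300,190:420],None,fx=3.4,fy=3.4,interpolation=3)
def dr(X,c):
    for u in proj(w,X): cv2.circle(im,(int((u[0]-190+.5)*3.4),int((u[1]-130+.5)*3.4)),2,c,-1)
t=np.linspace(-1,1,41)[:,None]
for x in(-75,75): dr(S2W(v,np.c_[0*t+x,120*t,0*t+104]),(0,255,0))
for y in(-120,120): dr(S2W(v,np.c_[75*t,0*t+y,0*t+104]),(0,255,255))
dr(caps(v,v[3],100),(0,0,255))
a=np.linspace(-1.5,1.5,41)
for x in(-46,-10): dr(S2W(v,np.c_[0*a+x,70*np.sin(a),118+70*np.cos(a)]),(255,0,255))
cv2.imwrite("pics/w2.png",im)
E
```

```text
[(array([231.03435115, 243.05343511]), np.int32(262)), (array([386.24390244, 243.96341463]), np.int32(246)), (array([360.80968858, 272.74048443]), np.int32(578))]
[ 5.46936062e+02  1.87301838e+02 -2.95585877e-01 -2.59143750e+00]
[[-0.1, -0.4], [-0.3, -0.4], [1.3, 0.9], [0.7, 0.2], [1.2, 0.3], [-1.4, -0.1], [-0.3, 0.3], [-0.9, 0.8], [0.1, 0.8], [0.9, -0.8], [0.1, -0.3], [-0.1, -0.1], [-0.0, 1.1], [0.1, 0.0], [0.7, 0.2], [-0.8, -1.5], [1.6, -2.4], [-0.2, 0.7], [0.8, -0.0]]
```

View pics/w2.png

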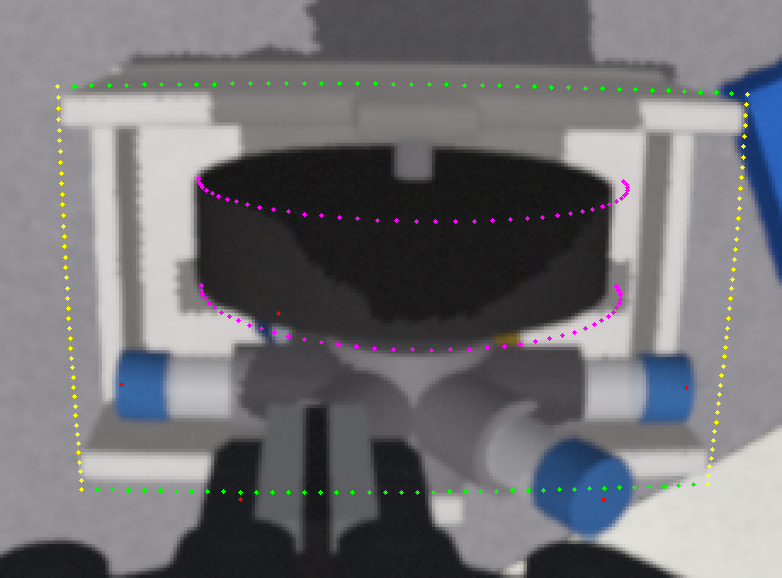

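{"api": "move_arm", "payload": {
  "steps": [
    [1,-0.008,0.03,-0.0,0],
    [1,-0.008,0.025,0.03,0],
    [1,0,0,0.04,0],
    [1,0,0,0.04,0],
    [1,0,0,0.02,0],
    [1,0,0,0.005,0],
    [1,0,0,0,0],
    [1,0,0,0,0]
  ]
}}

```text
t: 6.5
eef_pos: [529.2, 218.9, 197.8]
eef_rot: [0.001, 0.145, 0.989, 0.0]
ft_force: [0.4, -0.5, 0.3]
gripper_width: 0.1
finger_force: 0.0
```

{"api": "move_arm", "payload": {
  "steps": [
    [1,0,0,0.003,0],
    [1,0,0,0,0]
  ]
}}

```text
t: 6.7
eef_pos: [528.7, 218.8, 194.2]
eef_rot: [0.001, 0.145, 0.989, 0.0]
ft_force: [-0.1, -0.3, -0.2]
gripper_width: -0.0
finger_force: 0.0
```

{"api": "move_arm", "payload": {
  "steps": [
    [1,0,0,0.003,0],
    [1,0,0,0,0]
  ]
}}

```text
t: 6.9
eef_pos: [528.1, 218.6, 190.2]
eef_rot: [0.0, 0.145, 0.989, 0.0]
ft_force: [-0.4, -0.3, -0.7]
gripper_width: -0.1
finger_force: 0.0
```

{"api": "move_arm", "payload": {
  "steps": [
    [1,0,0,0.003,0],
    [1,0,0,0,0]
  ]
}}

```text
t: 7.1
eef_pos: [527.9, 218.5, 186.9]
eef_rot: [-0.0, 0.145, 0.989, -0.0]
ft_force: [-0.5, 0.1, 0.2]
gripper_width: -0.3
finger_force: 0.0
```

{"api": "move_arm", "payload": {
  "steps": [
    [1,0,0,0.002,0],
    [1,0,0,0,0]
  ]
}}

```text
t: 7.3
eef_pos: [528.0, 218.5, 185.0]
eef_rot: [-0.0, 0.145, 0.989, -0.0]
ft_force: [0.4, 0.0, 0.3]
gripper_width: -0.0
finger_force: 0.0
```

{"api": "move_arm", "payload": {
  "steps": [
    [1,0,0,0.002,0],
    [1,0,0,0,0]
  ]
}}

```text
t: 7.5
eef_pos: [528.0, 218.6, 183.0]
eef_rot: [-0.0, 0.145, 0.989, -0.0]
ft_force: [-0.4, 0.2, 0.4]
gripper_width: 0.3
finger_force: 0.0
```

{"api": "move_arm", "payload": {
  "steps": [
    [1,0,0,0.002,0],
    [1,0,0,0,0]
  ]
}}

```text
t: 7.7
eef_pos: [528.0, 218.6, 181.0]
eef_rot: [-0.0, 0.145, 0.989, -0.0]
ft_force: [0.1, -0.3, 0.3]
gripper_width: -0.1
finger_force: 0.0
```

{"api": "move_arm", "payload": {
  "steps": [
    [1,0,0,0.002,0],
    [1,0,0,0,0]
  ]
}}

```text
t: 7.9
eef_pos: [528.2, 218.6, 179.2]
eef_rot: [0.0, 0.145, 0.989, 0.0]
ft_force: [0.3, 1.0, 1.4]
gripper_width: -0.1
finger_force: 0.7
```

{"api": "move_arm", "payload": {
  "steps": [
    [1,0,0,0.0015,0],
    [1,0,0,0,0]
  ]
}}

```text
t: 8.1
eef_pos: [528.3, 218.8, 178.1]
eef_rot: [0.0, 0.145, 0.989, 0.0]
ft_force: [-0.2, 0.6, 3.1]
gripper_width: -0.1
finger_force: 1.8
```

{"api": "move_arm", "payload": {
  "steps": [
    [1,0,-0.005,-0.0008,0],
    [1,0,-0.005,-0.0007,0],
    [1,0,0,0,0]
  ]
}}

```text
t: 8.4
eef_pos: [525.2, 208.5, 179.8]
eef_rot: [0.0, 0.146, 0.989, -0.0]
ft_force: [-1.0, 0.5, 5.2]
gripper_width: -0.2
finger_force: 2.6
```

{"api": "move_arm", "payload": {
  "steps": [
    [1,0,-0.005,-0.0003,0],
    [1,0,-0.005,-0.0002,0],
    [1,0,0,0,0]
  ]
}}

```text
t: 8.7
eef_pos: [522.1, 198.7, 180.1]
eef_rot: [0.0, 0.146, 0.989, -0.0]
ft_force: [-1.1, 0.6, 5.5]
gripper_width: 0.1
finger_force: 2.8
```

{"api": "move_arm", "payload": {
  "steps": [
    [1,0,-0.005,-0.0001,0],
    [1,0,-0.005,-0.0002,0],
    [1,0,0,0,0]
  ]
}}

```text
t: 9.0
eef_pos: [519.2, 189.1, 180.3]
eef_rot: [-0.0, 0.146, 0.989, -0.0]
ft_force: [-1.5, -0.2, 4.6]
gripper_width: -0.0
finger_force: 2.5
```

{"api": "move_arm", "payload": {
  "steps": [
    [1,0,-0.005,0,0],
    [1,0,-0.005,0,0],
    [1,0,0,0,0]
  ]
}}

```text
t: 9.3
eef_pos: [516.2, 179.4, 179.9]
eef_rot: [-0.0, 0.146, 0.989, -0.001]
ft_force: [-1.9, -0.6, 3.4]
gripper_width: 0.0
finger_force: 1.9
```

```bash
cat >> h.py <<'E'
S=[546.94,187.3,-.2956]
def drum(lo,hi):
    P={n:env.read_camera(n) for n in("top","scene")}
    B=[(P[n],[c for c,a in blue(P[n],S)]) for n in P]
    def er(th):
        e=[]
        for p,cc in B:
            U=proj(p,caps(S,th))
            for c in cc: e.append(min(np.linalg.norm(U-c,axis=1).min(),6))
        return np.mean(e) if e else 99
    th=np.arange(lo,hi,.01); E=[er(t) for t in th]; i=int(np.argmin(E)); return th[i],E[i],[len(c) for _,c in B],P
E
python3 - <<'E'
from h import *
print(drum(-2.7,-1.5)[:3], env.get_obs()["ft_force"])
E
```

```text
(np.float64(-1.960000000000016), np.float64(1.039297735902443), [1, 3]) [-1.68041487 -1.32737668  3.78902899]
```

{"api": "move_arm", "payload": {
  "steps": [
    [1,0,-0.005,0.0005,0],
    [1,0,-0.005,0.0006,0],
    [1,0,0,0,0]
  ]
}}

```text
t: 9.7
eef_pos: [513.4, 170.0, 178.5]
eef_rot: [-0.0, 0.146, 0.989, -0.0]
ft_force: [-0.7, -0.6, 1.4]
gripper_width: -0.2
finger_force: 0.8
```

{"api": "move_arm", "payload": {
  "steps": [
    [1,0,-0.005,0.0009,0],
    [1,0,-0.005,0.001,0],
    [1,0,0,0,0]
  ]
}}

```text
t: 10.0
eef_pos: [510.5, 160.4, 176.7]
eef_rot: [-0.0, 0.146, 0.989, -0.0]
ft_force: [-0.1, 0.6, 0.7]
gripper_width: -0.4
finger_force: 0.0
```

{"api": "move_arm", "payload": {
  "steps": [
    [1,0,0,-0.012,0],
    [1,0,0.03,0,0],
    [1,0,0.03,0,0],
    [1,0,0,0.004,0],
    [1,0,0,0,0]
  ]
}}

```text
t: 10.5
eef_pos: [527.9, 218.9, 185.0]
eef_rot: [-0.0, 0.145, 0.989, -0.0]
ft_force: [-0.8, -0.4, 0.1]
gripper_width: 0.0
finger_force: 0.0
```

```bash
python3 - <<'E'
from h import *
print(drum(-2.4,-1.2)[:3], env.get_obs()["ft_force"])
E
```

```text
(np.float64(-1.8000000000000127), np.float64(0.8205402036679672), [2, 3]) [-0.1585357  -0.99060861 -0.95054622]
```

{"api": "move_arm", "payload": {
  "steps": [
    [1,0,0,0.003,0],
    [1,0,0,0,0]
  ]
}}

```text
t: 10.8
eef_pos: [527.8, 217.9, 181.8]
eef_rot: [-0.0, 0.146, 0.989, -0.0]
ft_force: [-0.4, 0.3, -0.9]
gripper_width: 0.2
finger_force: 0.0
```

{"api": "move_arm", "payload": {
  "steps": [
    [1,0,0,0.002,0],
    [1,0,0,0,0]
  ]
}}

```text
t: 11.0
eef_pos: [528.2, 218.2, 180.1]
eef_rot: [0.0, 0.146, 0.989, -0.0]
ft_force: [-0.8, -0.7, 2.6]
gripper_width: 0.1
finger_force: 0.6
```

{"api": "move_arm", "payload": {
  "steps": [
    [1,0,0,0.001,0],
    [1,0,0,0,0]
  ]
}}

```text
t: 11.2
eef_pos: [528.3, 218.6, 179.3]
eef_rot: [0.0, 0.145, 0.989, 0.0]
ft_force: [-0.4, 0.4, 3.2]
gripper_width: -0.3
finger_force: 1.2
```

{"api": "move_arm", "payload": {
  "steps": [
    [1,0,-0.005,-0.001,0],
    [1,0,-0.005,-0.001,0],
    [1,0,0,0,0]
  ]
}}

```text
t: 11.5
eef_pos: [525.2, 208.4, 181.4]
eef_rot: [0.0, 0.146, 0.989, -0.0]
ft_force: [0.4, -0.2, 2.3]
gripper_width: -0.2
finger_force: 1.4
```

{"api": "move_arm", "payload": {
  "steps": [
    [1,0,-0.005,-0.0006,0],
    [1,0,-0.005,-0.0005,0],
    [1,0,0,0,0]
  ]
}}

```text
t: 11.8
eef_pos: [522.2, 198.6, 182.2]
eef_rot: [-0.0, 0.146, 0.989, -0.0]
ft_force: [-0.2, -0.7, 2.4]
gripper_width: 0.3
finger_force: 1.3
```

{"api": "move_arm", "payload": {
  "steps": [
    [1,0,-0.005,-0.0003,0],
    [1,0,-0.005,-0.0003,0],
    [1,0,0,0,0]
  ]
}}

```text
t: 12.1
eef_pos: [519.2, 189.1, 182.7]
eef_rot: [-0.0, 0.146, 0.989, -0.0]
ft_force: [-0.3, 0.2, 2.5]
gripper_width: -0.1
finger_force: 1.1
```

{"api": "move_arm", "payload": {
  "steps": [
    [1,0,-0.005,0.0003,0],
    [1,0,-0.005,0.0003,0],
    [1,0,0,0,0]
  ]
}}

```text
t: 12.4
eef_pos: [516.3, 179.5, 182.0]
eef_rot: [-0.0, 0.146, 0.989, -0.0]
ft_force: [-0.3, -0.2, 3.0]
gripper_width: 0.0
finger_force: 1.0
```

{"api": "move_arm", "payload": {
  "steps": [
    [1,0,-0.005,0.0004,0],
    [1,0,-0.005,0.0005,0],
    [1,0,0,0,0]
  ]
}}

```text
t: 12.7
eef_pos: [513.2, 170.0, 180.8]
eef_rot: [-0.0, 0.146, 0.989, -0.0]
ft_force: [-0.4, 0.2, -0.8]
gripper_width: -0.4
finger_force: 0.0
```

{"api": "move_arm", "payload": {
  "steps": [
    [1,0,-0.005,0.0008,0],
    [1,0,-0.005,0.0009,0],
    [1,0,0,0,0]
  ]
}}

```text
t: 13.0
eef_pos: [510.5, 160.5, 179.3]
eef_rot: [-0.0, 0.146, 0.989, -0.0]
ft_force: [-1.3, -0.1, -0.9]
gripper_width: -0.1
finger_force: 0.0
```

{"api": "move_arm", "payload": {
  "steps": [
    [1,0,0,-0.012,0],
    [1,0,0.03,0,0],
    [1,0,0.03,0,0],
    [1,0,0,0.007,0],
    [1,0,0,0,0]
  ]
}}

```text
t: 13.5
eef_pos: [527.7, 218.9, 184.2]
eef_rot: [-0.0, 0.145, 0.989, -0.0]
ft_force: [-0.1, 0.1, 0.4]
gripper_width: -0.2
finger_force: 0.0
```

```bash
python3 - <<'E'
from h import *
print(drum(-2,-.6)[:3], env.get_obs()["ft_force"])
E
```

```text
(np.float64(-1.1599999999999993), np.float64(1.1450515524943958), [2, 4]) [ 0.2080704   0.289322   -0.03889762]
```

{"api": "move_arm", "payload": {
  "steps": [
    [1,0,0,0.002,0],
    [1,0,0,0,0]
  ]
}}

```text
t: 13.8
eef_pos: [528.1, 218.0, 182.8]
eef_rot: [0.0, 0.146, 0.989, -0.0]
ft_force: [0.2, 0.2, 1.8]
gripper_width: -0.0
finger_force: 0.4
```

{"api": "move_arm", "payload": {
  "steps": [
    [1,0,0,0.001,0],
    [1,0,-0.005,-0.0008,0],
    [1,0,-0.005,-0.0012,0],
    [1,0,0,0,0]
  ]
}}

```text
t: 14.2
eef_pos: [525.2, 208.3, 184.0]
eef_rot: [0.0, 0.146, 0.989, -0.0]
ft_force: [-0.8, 0.4, 2.6]
gripper_width: -0.0
finger_force: 1.2
```

{"api": "move_arm", "payload": {
  "steps": [
    [1,0,-0.005,-0.0006,0],
    [1,0,-0.005,-0.0007,0],
    [1,0,0,0,0]
  ]
}}

```text
t: 14.5
eef_pos: [522.2, 198.7, 184.9]
eef_rot: [-0.0, 0.146, 0.989, -0.0]
ft_force: [-0.3, 0.2, 2.4]
gripper_width: 0.2
finger_force: 1.1
```

{"api": "move_arm", "payload": {
  "steps": [
    [1,0,-0.005,-0.0003,0],
    [1,0,-0.005,-0.0003,0],
    [1,0,0,0,0]
  ]
}}

```text
t: 14.8
eef_pos: [519.3, 189.1, 185.5]
eef_rot: [-0.0, 0.146, 0.989, -0.0]
ft_force: [-1.0, -0.2, 2.1]
gripper_width: 0.4
finger_force: 1.0
```

{"api": "move_arm", "payload": {
  "steps": [
    [1,0,-0.005,0.0003,0],
    [1,0,-0.005,0.0003,0],
    [1,0,0,0,0]
  ]
}}

```text
t: 15.1
eef_pos: [516.3, 179.5, 184.7]
eef_rot: [-0.0, 0.146, 0.989, -0.0]
ft_force: [0.8, -0.3, 2.2]
gripper_width: 0.0
finger_force: 1.0
```

{"api": "move_arm", "payload": {
  "steps": [
    [1,0,-0.005,0.0006,0],
    [1,0,-0.005,0.0007,0],
    [1,0,0,0,0]
  ]
}}

```text
t: 15.4
eef_pos: [513.2, 169.9, 183.1]
eef_rot: [-0.001, 0.146, 0.989, -0.0]
ft_force: [-0.3, -0.3, 0.1]
gripper_width: 0.1
finger_force: 0.0
```

{"api": "move_arm", "payload": {
  "steps": [
    [1,0,0,-0.012,0],
    [1,0,0.025,0,0],
    [1,0,0.025,0,0],
    [1,0,0,0.005,0],
    [1,0,0,0,0]
  ]
}}

```text
t: 15.9
eef_pos: [527.8, 218.8, 190.3]
eef_rot: [-0.0, 0.145, 0.989, -0.0]
ft_force: [-0.3, -0.2, 0.4]
gripper_width: -0.0
finger_force: 0.0
```

```bash
python3 - <<'E'
from h import *
print(drum(-1.2,.1)[:3], env.get_obs()["ft_force"])
E
```

```text
(np.float64(-0.5399999999999994), np.float64(0.7632525469954524), [2, 3]) [-0.89714924  0.11733678  0.25967431]
```

{"api": "move_arm", "payload": {
  "steps": [
    [1,0,0,0.004,0],
    [1,0,0,0,0]
  ]
}}

```text
t: 16.2
eef_pos: [527.9, 218.0, 186.3]
eef_rot: [-0.0, 0.146, 0.989, -0.0]
ft_force: [0.7, -0.7, 0.1]
gripper_width: -0.0
finger_force: 0.0
```

{"api": "move_arm", "payload": {
  "steps": [
    [1,0,0,0.0015,0],
    [1,0,0,0,0]
  ]
}}

```text
t: 16.4
eef_pos: [528.1, 218.4, 185.2]
eef_rot: [-0.0, 0.146, 0.989, 0.0]
ft_force: [-1.1, 0.0, 1.7]
gripper_width: 0.1
finger_force: 1.0
```

{"api": "move_arm", "payload": {
  "steps": [
    [1,0,0,0.0005,0],
    [1,0,-0.005,-0.0008,0],
    [1,0,-0.005,-0.0009,0],
    [1,0,0,0,0]
  ]
}}

```text
t: 16.8
eef_pos: [525.1, 208.5, 186.7]
eef_rot: [0.0, 0.146, 0.989, -0.0]
ft_force: [-1.5, 2.1, 3.0]
gripper_width: -0.5
finger_force: 1.6
```

{"api": "move_arm", "payload": {
  "steps": [
    [1,0,-0.005,-0.0005,0],
    [1,0,-0.005,-0.0005,0],
    [1,0,0,0,0]
  ]
}}

```text
t: 17.1
eef_pos: [522.1, 198.7, 187.4]
eef_rot: [-0.0, 0.146, 0.989, -0.0]
ft_force: [-0.9, 1.2, 4.1]
gripper_width: 0.1
finger_force: 1.8
```

{"api": "move_arm", "payload": {
  "steps": [
    [1,0,-0.005,-0.0001,0],
    [1,0,-0.005,-0.0001,0],
    [1,0,0,0,0]
  ]
}}

```text
t: 17.4
eef_pos: [519.2, 189.1, 187.5]
eef_rot: [-0.0, 0.146, 0.989, -0.0]
ft_force: [-1.1, 0.7, 3.8]
gripper_width: 0.0
finger_force: 2.1
```

```bash
python3 - <<'E'
from h import *
print(drum(-.6,.4)[:3], env.get_obs()["ft_force"])
E
```

```text
(np.float64(-0.10999999999999954), np.float64(0.990853323493062), [1, 3]) [-2.57664198  0.44903815  3.63365424]
```

{"api": "move_arm", "payload": {
  "steps": [
    [1,0,-0.0035,0,0],
    [1,0,-0.0035,0,0],
    [1,0,0,0,0],
    [1,0,0,-0.01,0],
    [1,0,0,-0.03,0],
    [1,0.03,0,-0.04,0],
    [1,0.04,-0.04,-0.04,0],
    [1,0.04,-0.045,-0.02,0],
    [1,0,0,0,0],
    [1,0,0,0,0]
  ]
}}

```text
t: 18.5
eef_pos: [412.7, 147.2, 313.4]
eef_rot: [0.002, 0.146, 0.989, 0.0]
ft_force: [0.6, -0.1, -0.5]
gripper_width: -0.3
finger_force: 0.0
```

```bash
python3 - <<'E'
from h import *
t,e,n,P=drum(-.6,.6);print(t,e,n, env.get_obs()["eef_pos"])
w=env.read_camera("wrist")
for k,p in(("t",P["top"]),("s",P["scene"]),("w",w)):
    print(k,proj(p,S2W(S,[28,0,179])),env.landmark_of(p,"cup_mouth")[:1],env.landmark_of(p,"cups")[:1])
a=[]
for k,p,z in(("s",P["scene"],6),("t",P["top"],6),("w",w,4)):
    im=p["pixels"].copy(); im=cv2.resize(im,None,fx=z,fy=z,interpolation=3)
    def dr(X,c):
        for u in proj(p,X): cv2.circle(im,(int((u[0]+.5)*z),int((u[1]+.5)*z)),1,c,-1)
    aa=np.linspace(0,6.28,30)
    dr(S2W(S,np.c_[28+20*np.cos(aa),20*np.sin(aa),0*aa+179]),(0,0,255))
    dr(caps(S,t,100),(0,255,255))
    u=proj(p,S2W(S,[28,0,150]))[0]*z; x,y=int(u[0]),int(u[1]); 
    c=im[max(0,y-200):y+200,max(0,x-130):x+130]; c=cv2.copyMakeBorder(c,0,400-c.shape[0],0,260-c.shape[1],0); a.append(c)
cv2.imwrite("pics/c3.png",np.hstack(a))
E
```

```text
0.010000000000000564 1.0348706281787607 [2, 4] [413.18768513 147.59592245 312.08999826]
t [[226.3912756  214.27208192]] [{'centre': [213.4, 224.8], 'conf': 0.88}] [{'centre': [227.0, 228.8], 'conf': 0.58}]
s [[333.2055148  185.84343919]] [{'centre': [186.5, 334.7], 'conf': 0.98}] [{'centre': [194.4, 332.1], 'conf': 0.71}]
w [[354.85044102 334.69873785]] [] []
```

View pics/c3.png

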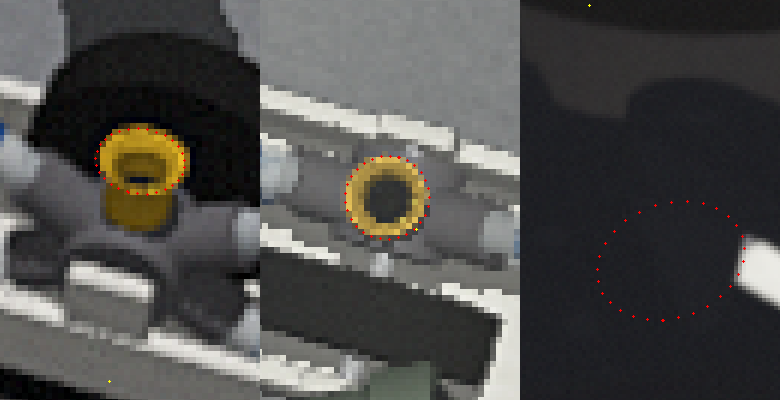

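The yellow cup is upright (fit 0.01 rad) and its mouth lies on the predicted circle in both views. Next is the orange vial.

{"api": "move_arm", "payload": {
  "steps": [
    [0,-0.0308,-0.0372,0,0],
    [0,-0.0308,-0.0372,0,0],
    [0,-0.0308,-0.0372,0,0],
    [0,-0.0308,-0.0372,0,0],
    [0,-0.0308,-0.0372,0,0],
    [0,-0.0308,-0.0372,0,0],
    [0,-0.0308,-0.0372,0,0],
    [0,-0.0308,-0.0372,0,0],
    [0,-0.0308,-0.0372,0,0],
    [0,0,0,0.05,0],
    [0,0,0,0,0],
    [0,0,0,0,0]
  ]
}}

```text
t: 20.15
eef_pos: [580.5, -252.1, 260.9]
eef_rot: [-0.002, 0.145, 0.989, 0.001]
ft_force: [0.1, -0.2, 1.3]
gripper_width: 85.7
finger_force: 0.0
```

```bash
python3 - <<'E'
from h import *
o=env.get_obs();print(o["eef_pos"],o["eef_rot"])
w=env.read_camera("wrist"); cv2.imwrite("pics/w4.png",w["pixels"][100:400])
hsv=cv2.cvtColor(w["pixels"],cv2.COLOR_BGR2HSV); m=cv2.inRange(hsv,(5,170,100),(16,255,255)); q=cv2.connectedComponentsWithStats(m)
print([(q[3][i],q[2][i]) for i in range(1,q[0]) if q[2][i,4]>20])
i=1+np.argmax(q[2][1:,4]); c=q[3][i]
f=least_squares(lambda v:proj(w,[[v[0],v[1],63]])[0]-c,[582,-253]); print("vial",f.x)
rr=[]
m2=cv2.inRange(hsv,(80,120,40),(98,255,255)); k=np.argwhere(m2)[:,::-1]
print(len(k),cv2.minAreaRect(k.astype(np.float32)))
for p in("top","scene"):
    p=env.read_camera(p); print(env.landmark_of(p,"vial")[:1], drum(-.3,.3)[:2] if 0 else "")
    hs=cv2.cvtColor(p["pixels"],cv2.COLOR_BGR2HSV); y=cv2.inRange(hs,(20,120,60),(32,255,255)); qq=cv2.connectedComponentsWithStats(y); print([(qq[3][j],qq[2][j]) for j in range(1,qq[0]) if qq[2][j,4]>30], proj(p,S2W(S,[28,0,179])))
E
```

```text
[ 580.53300434 -252.09881962  260.8682238 ] [-2.03421975e-03  1.45337324e-01  9.89379696e-01  8.60888858e-04]
[(array([280.4836272 , 189.93450882]), array([270, 179,  22,  23, 397], dtype=int32)), (array([318.68854283, 304.79087875]), array([298, 291,  44,  30, 899], dtype=int32))]
vial [ 731.05452279 -251.17204898]
5450 ((272.5570068359375, 139.96084594726562), (142.4359588623047, 51.4488639831543), 79.47921752929688)
[{'centre': [213.4, 364.5], 'conf': 0.45}] 
[(array([225.77272727, 213.93181818]), array([220, 208,  13,  13,  88], dtype=int32))] [[226.3912756  214.27208192]]
[{'centre': [217.3, 180.0], 'conf': 0.55}] 
[(array([556.86170213, 132.5       ]), array([553, 121,   7,  22,  94], dtype=int32)), (array([333.575, 188.14 ]), array([327, 180,  15,  18, 200], dtype=int32))] [[333.2055148  185.84343919]]
```

View pics/w4.png

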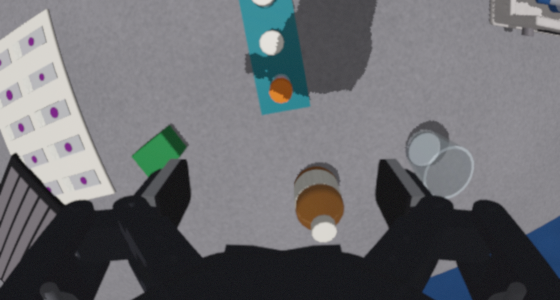

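```bash
python3 - <<'E'
from h import *
w=env.read_camera("wrist"); 
R,_=cv2.Rodrigues(np.array(w["rvec"])); print("cam",-R.T@np.array(w["tvec"]))
for z in(63,66): print(least_squares(lambda v:proj(w,[[v[0],v[1],z]])[0]-[280.48,189.93],[582,-253]).x)
# pads check: project TCP
o=env.get_obs();print(proj(w,[o["eef_pos"]]))
E
```

```text
cam [ 519.50325681 -233.56374768  407.10800893]
[ 586.69972258 -256.42496725]
[ 586.11389083 -256.22565873]
[[282.4497131 264.4006313]]
```

{"api": "move_arm", "payload": {
  "steps": [
    [0,-0.005,-0.0025,0.04,0],
    [0,0,0,0.04,0],
    [0,0,0,0.04,0],
    [0,0,0,0,0],
    [0,0,0,0,0]
  ]
}}

```text
t: 20.95
eef_pos: [585.9, -256.5, 143.2]
eef_rot: [-0.0, 0.145, 0.989, 0.0]
ft_force: [0.4, -0.3, 1.3]
gripper_width: 85.6
finger_force: 0.0
```

```bash
python3 - <<'E'
from h import *
o=env.get_obs();print(o["eef_pos"],o["eef_rot"])
w=env.read_camera("wrist")
hsv=cv2.cvtColor(w["pixels"],cv2.COLOR_BGR2HSV); m=cv2.inRange(hsv,(5,170,80),(16,255,255)); q=cv2.connectedComponentsWithStats(m)
for i in range(1,q[0]):
  if q[2][i,4]>50:
    c=q[3][i]; print(c,q[2][i],[least_squares(lambda v:proj(w,[[v[0],v[1],z]])[0]-c,[582,-253]).x for z in(63,68)])
cv2.imwrite("pics/w5.png",w["pixels"])
E
```

```text
[ 585.89133872 -256.49273961  143.15717675] [-2.26236581e-05  1.45187685e-01  9.89404132e-01  6.18482295e-06]
[283.7742268  212.49381443] [268 195  33  36 970] [array([ 582.21976619, -254.52358498]), array([ 580.89575122, -254.14562097])]
```

View pics/w5.png

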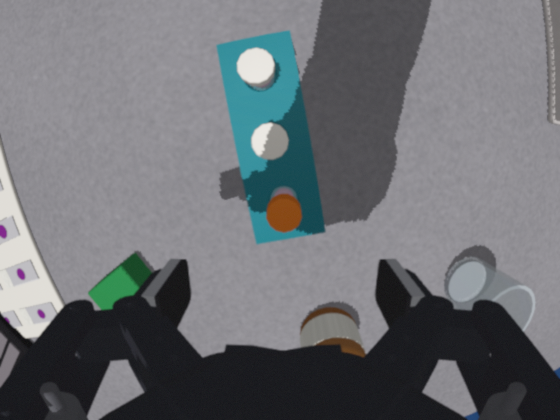

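The vial cap is central between the open fingers at (284,212), and the fingers are clear of the bottle and the rack neighbours.

{"api": "move_arm", "payload": {
  "steps": [
    [0,0.0043,0.0008,0.035,0],
    [0,0,0,0.035,0],
    [0,0,0,0.02,0],
    [0,0,0,0.012,0],
    [0,0,0,0,0],
    [0.5,0,0,0,0],
    [1,0,0,0,0],
    [1,0,0,0,0],
    [1,0,0,0,0],
    [1,0,0,0,0],
    [1,0,0,0,0]
  ],
  "squeeze": 30
}}

```text
t: 22.1
eef_pos: [582.4, -255.0, 41.0]
eef_rot: [0.001, 0.145, 0.989, -0.0]
ft_force: [0.1, -0.0, 5.3]
gripper_width: 23.9
finger_force: 29.2
```

{"api": "move_arm", "payload": {
  "steps": [
    [1,0,0,-0.01,0],
    [1,0,0,-0.02,0],
    [1,0,0,-0.03,0],
    [1,0,0,-0.04,0],
    [1,0,0,-0.05,0],
    [1,0,0,-0.05,0],
    [1,0,0,-0.03,0],
    [1,0,0,0,0],
    [1,0,0,0,0]
  ]
}}

```text
t: 23.0
eef_pos: [581.8, -254.7, 270.7]
eef_rot: [0.0, 0.145, 0.989, -0.0]
ft_force: [-0.5, -1.0, -0.5]
gripper_width: 23.6
finger_force: 29.5
```

```bash
python3 - <<'E'
from h import *
o=env.get_obs();print(o["eef_pos"],o["eef_rot"],o["gripper_width"])
for n in("wrist","top","scene"):
    p=env.read_camera(n); print(n,env.landmark_of(p,"vial")[:1], proj(p,[o["eef_pos"]+np.array([0,0,-30])]))
    if n=="wrist": cv2.imwrite("pics/w6.png",p["pixels"][150:400,150:420])
    else:
        u=proj(p,[o["eef_pos"]])[0].astype(int); cv2.imwrite(f"pics/{n}6.png",cv2.resize(p["pixels"][u[1]-40:u[1]+40,u[0]-40:u[0]+40],(400,400),interpolation=3))
a=cv2.imread("pics/scene6.png");b=cv2.resize(cv2.imread("pics/w6.png"),(400,370)); b=cv2.copyMakeBorder(b,0,30,0,0,0)
cv2.imwrite("pics/g6.png",np.hstack([a,b]))
E
```

```text
[ 581.82439515 -254.69427862  270.70687893] [ 4.85733599e-04  1.45391643e-01  9.89374041e-01 -2.04613854e-04] 23.64056314655495
wrist [{'centre': [242.1, 283.5], 'conf': 0.87}] [[282.58631624 242.85115842]]
top [{'centre': [205.2, 380.3], 'conf': 0.44}] [[382.02210798 204.71571981]]
scene [{'centre': [163.4, 168.8], 'conf': 0.66}] [[169.60471384 164.43869802]]
```

View pics/g6.png

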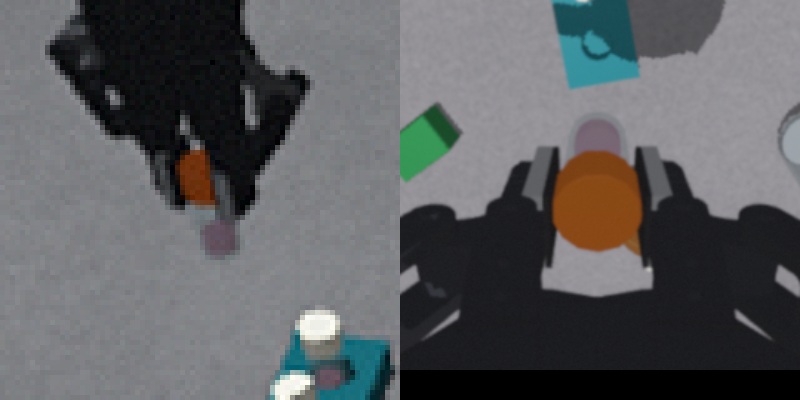

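{"api": "move_arm", "payload": {
  "steps": [
    [1,0.006,0.018,-0.01,0],
    [1,0.012,0.038,0,0],
    [1,0.012,0.038,0,0],
    [1,0.012,0.038,0,0],
    [1,0.012,0.038,0,0],
    [1,0.012,0.038,0,0],
    [1,0.013,0.038,0,0],
    [1,0.013,0.038,0,0],
    [1,0.013,0.038,0,0],
    [1,0.013,0.038,0,0],
    [1,0.013,0.038,0,0],
    [1,0.0014,0.016,0,0]
  ]
}}

```text
t: 24.5
eef_pos: [572.6, 184.1, 280.5]
eef_rot: [-0.0, 0.143, 0.99, 0.001]
ft_force: [-0.6, 0.3, -0.0]
gripper_width: 24.2
finger_force: 29.6
```

{"api": "move_arm", "payload": {
  "steps": [
    [1,0,0,0,0],
    [1,0,0,0,0],
    [1,0,0,0,0]
  ]
}}

```text
t: 24.8
eef_pos: [574.1, 178.8, 280.1]
eef_rot: [-0.0, 0.146, 0.989, -0.0]
ft_force: [0.3, -0.3, 0.2]
gripper_width: 23.9
finger_force: 29.6
```

```bash
python3 - <<'E'
from h import *
o=env.get_obs();print(o["eef_pos"],o["eef_rot"],o["ft_force"])
w=env.read_camera("wrist"); 
print("vial",env.landmark_of(w,"vial")[:1],"mouth",env.landmark_of(w,"cup_mouth")[:1])
e=o["eef_pos"]; print(proj(w,[[e[0],e[1],e[2]-30]]),proj(w,S2W(S,[28,0,179])))
for n in("top","scene"):
    p=env.read_camera(n); print(n,env.landmark_of(p,"cup_mouth")[:1],proj(p,S2W(S,[28,0,179])),env.landmark_of(p,"vial")[:1],proj(p,[[e[0],e[1],e[2]-30]]))
im=w["pixels"].copy(); cv2.imwrite("pics/w7.png",cv2.resize(im[120:320,180:400],None,fx=3,fy=3,interpolation=3))
E
```

```text
[574.05365856 178.80452038 280.12206125] [-1.00001845e-04  1.46097234e-01  9.89270198e-01 -2.52295965e-04] [ 0.3190954  -0.2845853   0.18095975]
vial [{'centre': [241.1, 284.4], 'conf': 0.97}] mouth [{'centre': [209.3, 284.9], 'conf': 0.86}]
[[282.55351897 242.95735803]] [[282.92225099 209.92183934]]
top [{'centre': [213.8, 224.7], 'conf': 0.65}] [[226.3912756  214.27208192]] [] [[223.84493082 211.38008215]]
scene [{'centre': [188.5, 332.1], 'conf': 0.9}] [[333.2055148  185.84343919]] [{'centre': [165.5, 335.3], 'conf': 0.68}] [[335.79574695 167.38784697]]
```

View pics/w7.png

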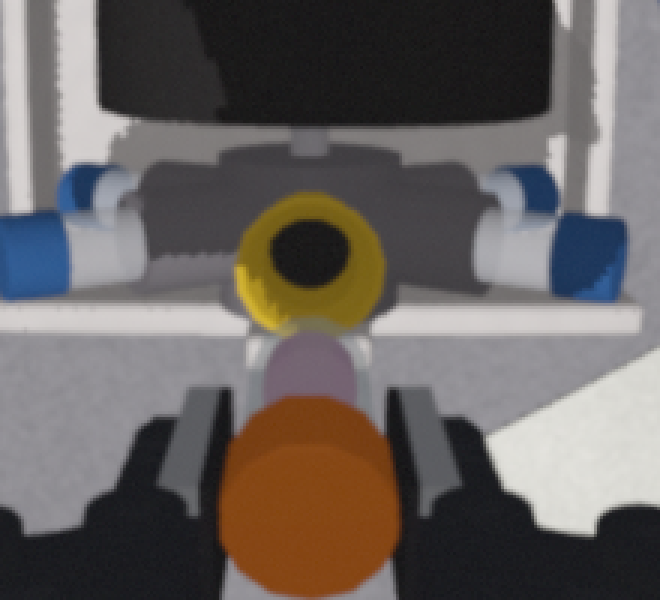

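{"api": "move_arm", "payload": {
  "steps": [
    [1,0,0,0.02,0],
    [1,0,0,0.025,0],
    [1,0,0,0.015,0],
    [1,0,0,0.004,0],
    [1,0,0,0.003,0],
    [1,0,0,0.003,0],
    [1,0,0,0,0],
    [1,0,0,0,0]
  ]
}}

```text
t: 26.05
eef_pos: [574.5, 180.0, 210.8]
eef_rot: [0.001, 0.145, 0.989, 0.0]
ft_force: [0.3, -0.3, -0.3]
gripper_width: 23.6
finger_force: 29.6
```

{"api": "move_arm", "payload": {
  "steps": [
    [1,0,0,0.003,0],
    [1,0,0,0.002,0],
    [1,0,0,0,0]
  ]
}}

```text
t: 26.35
eef_pos: [573.9, 179.9, 204.8]
eef_rot: [-0.0, 0.145, 0.989, -0.0]
ft_force: [-0.2, 0.6, -0.5]
gripper_width: 23.9
finger_force: 29.6
```

{"api": "move_arm", "payload": {
  "steps": [
    [1,0,0,0.003,0],
    [1,0,0,0.002,0],
    [1,0,0,0,0]
  ]
}}

```text
t: 26.65
eef_pos: [573.8, 179.9, 199.6]
eef_rot: [-0.0, 0.145, 0.989, -0.0]
ft_force: [-0.0, -0.5, -0.5]
gripper_width: 23.9
finger_force: 29.6
```

{"api": "move_arm", "payload": {
  "steps": [
    [1,0,0,0.002,0],
    [1,0,0,0.002,0],
    [1,0,0,0,0]
  ]
}}

```text
t: 26.95
eef_pos: [573.9, 179.9, 195.7]
eef_rot: [-0.0, 0.145, 0.989, -0.0]
ft_force: [-0.3, -0.7, -0.4]
gripper_width: 24.0
finger_force: 29.6
```

{"api": "move_arm", "payload": {
  "steps": [
    [1,0,0,0.002,0],
    [1,0,0,0.001,0],
    [1,0,0,0,0]
  ]
}}

```text
t: 27.25
eef_pos: [574.0, 179.9, 192.9]
eef_rot: [-0.0, 0.145, 0.989, -0.0]
ft_force: [-0.0, 0.5, -0.0]
gripper_width: 24.0
finger_force: 29.6
```

{"api": "move_arm", "payload": {
  "steps": [
    [1,0,0,0.002,0],
    [1,0,0,0,0]
  ]
}}

```text
t: 27.45
eef_pos: [574.0, 179.9, 190.9]
eef_rot: [-0.0, 0.145, 0.989, -0.0]
ft_force: [-0.0, 0.0, -1.2]
gripper_width: 24.1
finger_force: 29.6
```

{"api": "move_arm", "payload": {
  "steps": [
    [1,0,0,0.0015,0],
    [1,0,0,0,0],
    [1,0,0,0,0]
  ]
}}

```text
t: 27.75
eef_pos: [574.1, 180.0, 189.6]
eef_rot: [-0.0, 0.145, 0.989, 0.0]
ft_force: [-0.1, -0.7, -0.5]
gripper_width: 23.6
finger_force: 29.6
```

{"api": "move_arm", "payload": {
  "steps": [
    [1,0,0,0.001,0],
    [1,0,0,0,0],
    [1,0,0,0,0]
  ]
}}

```text
t: 28.05
eef_pos: [574.1, 179.9, 188.7]
eef_rot: [0.0, 0.145, 0.989, 0.0]
ft_force: [0.1, -0.1, -0.0]
gripper_width: 23.6
finger_force: 29.6
```

{"api": "move_arm", "payload": {
  "steps": [
    [1,0,0,0.001,0],
    [1,0,0,0,0]
  ]
}}

```text
t: 28.25
eef_pos: [574.2, 179.9, 187.8]
eef_rot: [0.0, 0.145, 0.989, 0.0]
ft_force: [0.3, -0.7, 1.7]
gripper_width: 23.7
finger_force: 29.7
```

{"api": "move_arm", "payload": {
  "steps": [
    [1,0,0,0.001,0],
    [1,0,0,0,0]
  ]
}}

```text
t: 28.45
eef_pos: [574.3, 179.9, 186.9]
eef_rot: [0.0, 0.145, 0.989, 0.0]
ft_force: [0.5, -0.1, 3.1]
gripper_width: 24.4
finger_force: 29.9
```

The vial is on the sprung pad at about 3 N. I'll release and lift straight up.

{"api": "move_arm", "payload": {
  "steps": [
    [0.6,0,0,0,0],
    [0.4,0,0,0,0],
    [0.3,0,0,0,0],
    [0.3,0,0,0,0],
    [0.3,0,0,-0.01,0],
    [0.3,0,0,-0.03,0],
    [0.3,0,0,-0.04,0],
    [0.3,0,0,-0.04,0],
    [0.3,0.04,0,0,0],
    [0.3,0.04,0,0,0],
    [0.3,0,0,0,0],
    [0.3,0,0,0,0]
  ]
}}

```text
t: 29.65
eef_pos: [497.3, 203.3, 307.8]
eef_rot: [0.001, 0.145, 0.989, 0.0]
ft_force: [0.2, -0.3, -0.2]
gripper_width: 59.7
finger_force: 0.0
```

```bash
python3 - <<'E'
from h import *
o=env.get_obs();print(o["eef_pos"],o["ft_force"],o["gripper_width"])
w=env.read_camera("wrist"); a=[cv2.resize(w["pixels"][110:310,180:380],(400,400),interpolation=3)]
t,e,n,P=drum(-.3,.3); print(t,e,n)
p=P["scene"]; u=proj(p,S2W(S,[28,0,190]))[0].astype(int); a.append(cv2.resize(p["pixels"][u[1]-40:u[1]+40,u[0]-40:u[0]+40],(400,400),interpolation=3))
for k in(w,P["top"],p):
    hsv=cv2.cvtColor(k["pixels"],cv2.COLOR_BGR2HSV); m=cv2.inRange(hsv,(5,170,80),(16,255,255)); q=cv2.connectedComponentsWithStats(m); U=proj(k,S2W(S,[[28,0,209],[28,0,218]]))
    print([(q[3][i].round(1),q[2][i,4]) for i in range(1,q[0]) if q[2][i,4]>10], U.round(1).tolist())
cv2.imwrite("pics/f8.png",np.hstack(a))
E
```

```text
[497.2616037  203.28543935 307.78275962] [ 0.22340327 -0.3358541  -0.19522034] 59.72643087410932
2.7755575615628914e-16 1.2033392802541762 [1, 4]
[(array([282.1, 301.5]), np.int32(725))] [[281.1, 301.3], [281.1, 306.9]]
[] [[225.3, 213.1], [225.0, 212.8]]
[(array([172.4,  24.5]), np.int32(14)), (array([186.5,  24.8]), np.int32(25)), (array([202.4,  25.4]), np.int32(17)), (array([335.2, 177.8]), np.int32(93)), (array([170.8, 251.6]), np.int32(223))] [[334.3, 178.2], [334.7, 175.9]]
```

View pics/f8.png

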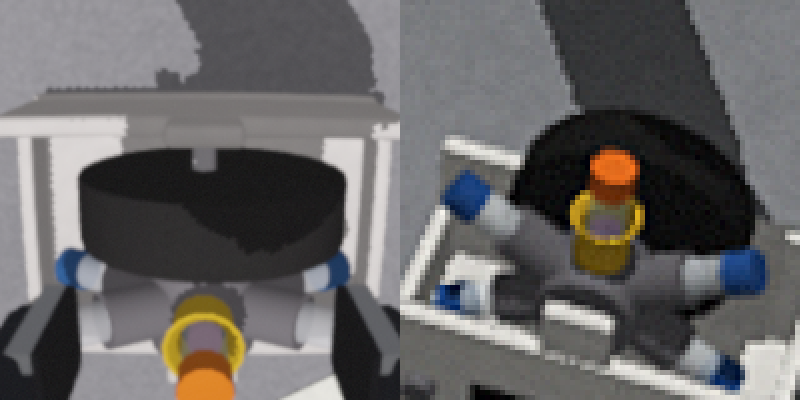

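The orange vial stands upright in the yellow cup, its cap at scene pixel (335,178) against (334,178) predicted for fully home. The drum is at 0.00 rad and the arm is clear, so I'll hand in.

```bash
python3 -c "
from rig import env
print(env.hand_in())"
```

```text
the job is handed in; nothing more can be done
None
```

I rolled the drum until the yellow cup stood upright (camera fit 0.00 rad), seated the orange-capped vial in it at about 3 N, and handed the job in at about 30 s; the hand-in returned no verdict.

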